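# Click the stop of the sandwich guide into its middle notch

### The job

Push the sliding stop of the sandwich portioning guide along its rail, towards the fence, past the first notch and until its spring pin drops into the middle one of the three notches, then take the hand away and leave it clicked in there. Push only: do not pinch the stop's upright plate or its jaw between the fingers, do not shove the sandwich lying on the bed, and leave the pan and the red sauce bottle where they are.

Things in the scene. Friction and masses are not known exactly. Their poses are not given: they have to be found in the camera images.
- guide: Portioning guide fixed on the worktop: grey bed 170 (x) x 310 (y) x 12 mm, turned up to 0.3 rad about z. Origin: centre of its underside, on the worktop. An aluminium rail (22 mm wide, top 30 mm above the worktop) runs along its y axis at x = +45 mm. The stop slides on it from the open (+y) end towards the steel fence at the -y end (fence 47 mm high, its face at y = -135 mm).
- middle_notch (a point): The middle one of the three V notches across the top of the rail (each 16 mm wide at the top, 6 mm deep), at its centre, level with the rail's top, 30 mm above the worktop. The first notch lies 50 mm further from the fence, the third 45 mm nearer to it.
- push_point (a point): Middle of the width of the stop's flat rear face (looks to the guide's +y, away from the fence), 76 mm above the worktop. The upright aluminium plate, 44 mm wide, 12 mm thick, stands 46 to 96 mm above the worktop, flush with the rear of a black block 46 mm wide, 54 mm long. With the pin in a notch this point is 27 mm on the +y side of that notch.
- stop (a joint): Slide of the stop, m: 0 at the open end, growing towards the fence, to 0.178. Notches at 0.070 (first), 0.120 (middle), 0.165. Starts at 0.005 to 0.045. Slides with about 2 N; some 7 mm before a notch's centre the pin falls in and the stop jumps ahead to the centre (force dips to zero); pushing it out takes about 8 N. Released within 5 mm of a notch's centre it settles there.
- pin (a joint): Drop of the stop's spring pin, m: 0 when it rides on the plain rail (the steel pin head, 14 mm across, stands about 6 mm proud of the top of the black block, in its middle), about 0.006 when it sits in a notch (head about flush).
- sandwich_center (a point): Centre of a loose cutlet sandwich lying flat on the guide's bed near the fence, about 64 x 106 x 42 mm, its length along the rail. The stop's steel jaw (8 mm thick bar at the block's middle, reaching 90 mm from the block over the bed, 16 to 50 mm above the worktop) stays 15 mm or more short of it in the middle notch; further on it would shove it.
- pan: Loose steel insert pan with croquettes, 132 x 176 x 58 mm, to the left of the guide. Origin: centre of its underside.
- bottle: Loose red sauce bottle, 57 mm across, 195 mm tall, to the right of the guide. Origin: centre of its underside.

How it is judged (in metres and radians):
At the end, for the whole second after the job is handed in: The stop is at rest within 3 mm of the middle notch (slide value 0.117 to 0.123 m) with its pin dropped more than 4 mm into it (value of joint stop between 0.117 and 0.123 m and value of joint pin above 0.004 m and velocity of joint stop between -0.01 and 0.01 m/s); the robot touches nothing.
It fails at once if the stop's upright plate or its jaw is pinched: both halves of its thickness (plate: rear 0, front 1; jaw: rear 2, front 3) pressed by the fingers with more than 1 N at once ((contact force between the fingers and stop_c0 above 1 N and contact force between the fingers and stop_c1 above 1 N) or (contact force between the fingers and stop_c2 above 1 N and contact force between the fingers and stop_c3 above 1 N)).
It fails at once if the sandwich is shoved, lifted or carried (moved more than 8 mm) (distance of sandwich_center from where it was at the start of the episode above 0.008 m).
It fails at once if the pan is moved more than 15 mm (distance of pan from where it was at the start of the episode above 0.015 m).
It fails at once if the sauce bottle is moved more than 15 mm (distance of bottle from where it was at the start of the episode above 0.015 m).
It also fails if it takes over 40 s, if anything falls off the work surface, if the arm or the gripper's body presses on something with over 40 N, if the wrist force passes 120 N, or if a joint passes its speed limit or range.

### The arm

A 6-joint arm with a two-finger parallel gripper is mounted at the origin on a cart in front of the work surface, level with it; the furniture and walls round the work are solid. World frame = base frame: x ahead of the robot, y to its left, z up, the work surface at z = 0. Lengths are in mm, angles in rad, forces in N, time in s.
With the tool pointing down it reaches from about 275 to 750 mm from the base axis. Payload 10.2 kg.
Tool frame: the origin (TCP) lies at the very end of the fingers, on their centre line; the grasp point (between the pads) lies tcp_to_grasp behind it (tcp_to_grasp is the distance from the TCP to the grasp point, in mm); z points along the fingers, y is the line along which they close (so a half turn about z gives the same grasp; the last joint's range is limited). The gripper opens to 88 mm and grips with 3 to 60 N. Pads are 18 mm wide; open, the fingers measure 123 mm over their backs; the gripper's body (75 mm by 187 mm) begins 45 mm behind the grasp point.
Start: joints at [0.975, 0.313, 1.498, -0, 1.331, -0.223], TCP at [191.231, 488.94, 238.72] pointing down, gripper open.
Joint ranges: [-2.94, 2.94], [-0.97, 2.17], [0.19, 2.56], [-1.23, 4.37], [0.02, 3.11], [-2.88, 2.88]. Speed limits (rad/s): [2.39, 2.39, 3.01, 3.14, 3.14, 3.14].

### API

Orientations are given as a unit quaternion [x, y, z, w].
In Python, from cell import * gives the robot as it stands.
- The arm moves only by the tool send_rows, never from a script. Its argument "motion" is a list of rows, each an object with "rot": the turn, a rotation vector about the tool's x, y, z in units of pi rad (1.0 is pi rad), a list of three; "slide": the shift along the tool's x, y, z in units of 0.15 m (1.0 is 0.15 m), a list of three; "grip": the closure, from 0 (fully open) to 1 (shut). In form: [{"rot": [wx, wy, wz], "slide": [dx, dy, dz], "grip": grip}, ...]. A call has 1 to 10 rows; each row shifts and turns the commanded pose from where the row before left it, along the tool's axes as they then stand; what a row does not reach is not made up. A row lasts 1/12 s, in which the tool goes at most 41.7 mm and 7.16 degrees, less where a joint would pass 70% of its speed; a pose out of reach is approached as far as the arm can. A call with a number of a shift or a turn outside -1 to 1 is refused whole. A call with a gripper value outside its range is refused whole. The fingers move at their own pace and stop on an object; the grip force is fixed at half the most. Time passes only in rows, so rows that do not move let the fingers close. It gives the time, the measured TCP pose, the force, the opening and the grip force at its end, in the units of the state.
- get_obs(): the state, without advancing time (a new reading comes with each control period).
- grab_frame(name): name is "scene" or "top" or "wrist"; returns a dict with "img" (400x640x3 uint8, red, green, blue), "range_z" (400x640 float32, mm along the optical axis (not along the pixel's ray), 0 where there is no reading), "fov_y" (degrees; the focal length in pixels is half the picture's height over the tangent of half this angle, whatever the lens; pixels are square), "cx", "cy" (the principal point, pixels), "rvec" (rotation vector, rad) and "tvec" (3), from world to camera coordinates, as OpenCV has them. Camera axes: x right, y down, z forward; pixel columns grow to the right and rows downward; lengths in mm; the calibration is good to about 2 mm. A picture is of the moment at which its call begins.
- job_done(): hands the job in; it is judged then, once.
Trained networks look in the newest picture that a camera, given by its name, has taken for a name from the list of things; names that differ only in an ending like _2 or _b are one class to them, and where a whole thing is asked for, a point or a joint stands for the part that bears it (a point fixed in the world has none). Each returns a list of dicts, best first, with "p" (0 to 1); they miss things now and then, are a little off and sometimes report something else, mostly with a low value. They report only what shows in the picture. A call takes as long as a camera call.
- look_for(camera, target): "bbox" ([left, top, right, bottom] in pixels, round what is visible of it).
- trace(camera, target): "region" (400x640 bool, what is visible of it) and "bbox" ([left, top, right, bottom] in pixels, round what is visible of it).
The state is a dict: "time": time; "joint_pos": joint angles; "dq": joint speeds; "joint_efforts": joint torques, N m; "tool_pos": TCP position; "orientation": TCP orientation; "contact_force": force on the tool from outside, world axes, zero at the start; "moment": the same for the moment, N m; "width": finger opening in mm; "finger_force": force on a finger pad.
Only numpy, scipy, OpenCV 4.12 (cv2) and the standard library are available. Lean on these libraries where they do the work, as an engineer would, in place of code of your own. Each camera call takes 0.05 s, during which the arm holds its last target. There are 200 camera calls.

## Working session

There is one attempt and no reset: what is moved stays moved. The work goes in short steps, Python scripts to look and compute and a tool call to move; the robot and the scene stay as the last step left them, time stands still between calls to the robot, and variables do not carry over. Pictures are saved under pics/ and viewed, at most 10 in all, crops included, and the job is handed in when it is done.

Besides the shell and the picture viewer there is one more tool, called after ">>>" by a JSON object that holds its "op" and its "data". send_rows: Moves the arm, as the interface text tells. Shifts and turns lie within -1 to 1; 1 stands for 0.15 m of shift or pi rad of turn. Its arguments: {"type":"object","properties":{"motion":{"type":"array","items":{"type":"object","properties":{"rot":{"type":"array","items":{"type":"number"}},"slide":{"type":"array","items":{"type":"number"}},"grip":{"type":"number"}}}}},"required":["motion"]}

```bash
mkdir -p pics
cat > h.py <<'E'
from cell import *
import numpy as np, cv2
def save(f,n): cv2.imwrite('pics/'+n,f['img'][:,:,::-1])
def cloud(f):
    fl=200/np.tan(np.radians(f['fov_y'])/2); v,u=np.mgrid[:400,:640]; z=f['range_z'].astype(float)
    P=np.stack([(u-f['cx'])/fl*z,(v-f['cy'])/fl*z,z],-1)
    R=cv2.Rodrigues(np.array(f['rvec'],float))[0]
    W=(P-np.array(f['tvec'],float).ravel())@R
    W[z<=0]=np.nan
    return W
E
python3 - <<'E'
from h import *
s=get_obs(); print({k:s[k] for k in('time','tool_pos','orientation','contact_force','width')})
for n in('top','scene'):
    f=grab_frame(n); save(f,n+'1.png'); np.save(n+'1.npy',cloud(f))
    for t in('stop','guide','push_point','middle_notch','sandwich_center','pan','bottle'):
        print(n,t,[(np.round(d['bbox']),round(d['p'],2)) for d in look_for(n,t)[:2]])
E
```

```text
{'time': 0.0, 'tool_pos': array([191.09554985, 488.72880305, 238.16458627]), 'orientation': array([ 1.85328246e-01,  9.82676464e-01, -5.87573059e-04, -2.50936850e-04]), 'contact_force': array([-0.01965373,  0.16736248,  0.85300289]), 'width': 88.00747874336916}
top stop [(array([319., 203., 337., 244.]), 0.85)]
top guide [(array([315., 190., 412., 251.]), 0.6)]
top push_point [(array([319., 207., 336., 242.]), 0.55)]
top middle_notch [(array([311., 186., 409., 256.]), 0.9)]
top sandwich_center [(array([369., 213., 404., 234.]), 0.94)]
top pan [(array([181., 195., 239., 243.]), 0.97)]
top bottle [(array([422., 176., 447., 190.]), 0.91)]
scene stop [(array([316., 206., 354., 234.]), 0.73)]
scene guide [(array([309., 189., 407., 252.]), 0.94)]
scene push_point [(array([314., 204., 357., 237.]), 0.61)]
scene middle_notch [(array([311., 191., 407., 248.]), 0.63)]
scene sandwich_center [(array([370., 193., 398., 219.]), 0.88)]
scene pan [(array([185., 243., 248., 298.]), 0.61)]
scene bottle [(array([382., 146., 401., 184.]), 0.76)]
```

View top.

Run:
```python
from h import *
im=cv2.imread('pics/top1.png')[165:275,170:460]; cv2.imwrite('pics/c1.png',cv2.resize(im,(790,300),interpolation=cv2.INTER_CUBIC))
W=np.load('top1.npy')
def rep(n,b,zl,zh):
    l,t,r,bt=b; Q=W[t:bt,l:r].reshape(-1,3); Q=Q[(Q[:,2]>zl)&(Q[:,2]<zh)]
    print(n,len(Q),Q.mean(0).round(1),cv2.minAreaRect(Q[:,:2].astype(np.float32)))
rep('plate',(310,185,345,256),88,110)
rep('block',(310,185,345,256),40,70)
rep('rail',(311,180,412,256),24,36)
rep('bed',(311,180,412,256),7,17)
rep('sand',(365,205,410,240),40,70)
rep('pan',(181,195,239,243),5,90)
rep('bottle',(415,170,455,195),20,220)
np.set_printoptions(linewidth=250)
print(W[196:250:3,312:346:2,2].round())
```

```text
plate 48 [449.4  68.4  96.4] ((449.7356262207031, 68.47409057617188), (43.486873626708984, 11.500384330749512), 12.274935722351074)
block 223 [436.6  39.6  48.3] ((412.4105224609375, 39.039791107177734), (134.27369689941406, 43.17784118652344), 4.4342546463012695)
rail 471 [476.3 -93.   30.1] ((423.0335388183594, -72.89762878417969), (137.6605224609375, 302.87786865234375), 12.919191360473633)
bed 2573 [427.5 -54.8  12.2] ((434.4368591308594, -71.61624145507812), (258.641845703125, 343.43328857421875), 0.9836229085922241)
sand 576 [ 419.1 -162.7   49.5] ((420.926513671875, -161.15023803710938), (95.1107406616211, 117.1731948852539), 13.135054588317871)
pan 1832 [437.2 458.1  35.2] ((437.67132568359375, 460.7858581542969), (210.8004913330078, 166.23133850097656), 89.66925048828125)
bottle 627 [ 548.7 -322.6  118.1] ((554.6973266601562, -319.30096435546875), (98.70903778076172, 67.01991271972656), 0.6179490089416504)
[[ -1.   3.  -2.   3.   4.  -3.  -3.  -2.   4.   2.   1.  -4.   3.   5.   1.   3.  -3.]
 [  0.   2.  -3.  -3.  -3.   1.   1.   4.   1.  -5.   3.  -3.   6.   5.  14.  11.  
[... 713 characters left out ...]
4.   1.  -3.   0.  16.  14.  13.  11.  16.  51.  53.  12.  13.  11.  16.  12.  16.]
 [ -3.  -5.   3.  -4.  14.  11.   9.  15.   6.  11.  53.  17.  13.  11.  14.  12.  14.]
 [  0.  -4.   0.   1.  16.  16.  13.  18.  13.  11.  50.   6.  15.  17.  12.  12.  11.]
 [ -2.   1.   3.   5.  -4.  17.  13.  10.  15.  12.  50.  47.  14.  10.  13.  14.  15.]
 [  0.  -0.  -2.   3.  -4.  12.  14.  16.  14.  14.  19.  50.  15.  17.  11.  12.  10.]
 [  1.   3.   3.   2.   1.  11.  10.  10.  15.  13.  11.  47.  13.  15.  16.  11.  12.]
 [  0.   3.  -1.   0.  -1.   1.  12.  16.  15.  16.  13.  50.  52.   9.  16.   9.  16.]
 [ -0.   1.  -7.  -3.  -1.   3.  12.  11.  14.  14.  16.  16.  15.  11.  12.  13.  14.]]
```

View pics/c1.png

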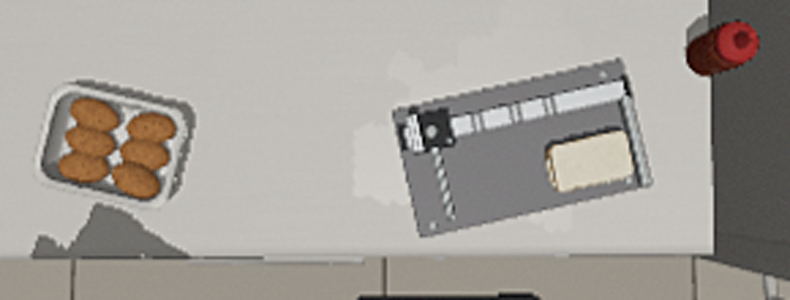

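Run:
```python
from h import *
from scipy.optimize import least_squares
W=np.load('top1.npy')
Q=W[170:270,295:430].reshape(-1,3); Q=Q[np.isfinite(Q[:,2])]
# bed outline via connected mask
m=((W[:,:,2]>7)&(W[:,:,2]<40)).astype(np.uint8); m[:, :300]=0; m[:,425:]=0; m[:175]=0; m[262:]=0
m=cv2.morphologyEx(m,cv2.MORPH_OPEN,np.ones((3,3),np.uint8))
n,l,st,c=cv2.connectedComponentsWithStats(m); k=1+st[1:,4].argmax(); P=W[l==k]
r=cv2.minAreaRect(P[:,:2].astype(np.float32)); print(r)
a=P[(P[:,2]>24)]; 
# rail line: x vs y
x,y=a[:,0],a[:,1]
ok=np.ones(len(x),bool)
for i in range(5):
    p=np.polyfit(y[ok],x[ok],1); e=x-np.polyval(p,y); ok=abs(e)<13
yaw=-np.arctan(p[0]); print('rail',p,yaw,ok.sum())
o=np.array(r[0]); ex=np.array([np.cos(yaw),np.sin(yaw)]); ey=np.array([-ex[1],ex[0]])
print('rail x in guide',(np.array([np.polyval(p,-50),-50])-o)@ex)
z=W[:,:,2]
pl=W[185:256,310:345].reshape(-1,3);pl=pl[(pl[:,2]>88)&(pl[:,2]<110)]
print('plate top in guide',((pl[:,:2]-o)@ey).min(),((pl[:,:2]-o)@ey).max(),((pl[:,:2]-o)@ex).mean())
for px in [(359,206),(345.5,209.7),(372,203)]:
    w=W[int(round(px[1])),int(round(px[0]))]; print(px,w,(w[:2]-o)@ex,(w[:2]-o)@ey)
```

```text
((434.1529846191406, -70.34268188476562), (170.04180908203125, 309.6943359375), 12.413728713989258)
rail [-2.18220158e-01  4.64946756e+02] 0.21485199794772653 423
rail x in guide 45.083018789886275
plate top in guide 126.54463837975186 138.0579921939928 44.51225227899004
(359, 206) [477.48993941 -60.99966804  28.9004484 ] 44.33250677032889 -0.11136258174647394
(345.5, 209.7) [463.81584902 -15.48819091  26.91796259] 40.67598741162287 47.269067604763265
(372, 203) [ 487.89797283 -106.89015539   27.39704075] 44.71725642430255 -47.16575617083387
```

>>> {"op": "send_rows", "data": {"motion": [{"rot": [0, 0, -0.0374], "slide": [0, 0, 0], "grip": 1}, {"rot": [0, 0, -0.0374], "slide": [0, 0, 0], "grip": 1}, {"rot": [0, 0, -0.0374], "slide": [0, 0, 0], "grip": 1}, {"rot": [0, 0, -0.0374], "slide": [0, 0, 0], "grip": 1}, {"rot": [0, 0, -0.0374], "slide": [0, 0, 0], "grip": 1}]}}

```text
time: 1.22
tool_pos: [191.2, 488.9, 238.7]
orientation: [-0.11, 0.994, -0.0, -0.0]
contact_force: [0.2, -1.0, 0.1]
width: 56.8
finger_force: 0.0
```

>>> {"op": "send_rows", "data": {"motion": [{"rot": [0, 0, 0], "slide": [-0.09, -0.2, 0], "grip": 1}, {"rot": [0, 0, 0], "slide": [-0.09, -0.2, 0], "grip": 1}, {"rot": [0, 0, 0], "slide": [-0.09, -0.2, 0], "grip": 1}, {"rot": [0, 0, 0], "slide": [-0.09, -0.2, 0], "grip": 1}, {"rot": [0, 0, 0], "slide": [-0.09, -0.2, 0], "grip": 1}, {"rot": [0, 0, 0], "slide": [-0.09, -0.2, 0], "grip": 1}, {"rot": [0, 0, 0], "slide": [-0.09, -0.2, 0], "grip": 1}, {"rot": [0, 0, 0], "slide": [-0.09, -0.2, 0], "grip": 1}, {"rot": [0, 0, 0], "slide": [-0.09, -0.2, 0], "grip": 1}, {"rot": [0, 0, 0], "slide": [-0.09, -0.2, 0], "grip": 1}]}}

```text
time: 2.05
tool_pos: [387.7, 223.1, 238.9]
orientation: [-0.107, 0.994, 0.0, 0.0]
contact_force: [0.6, 1.0, -0.3]
width: 0.3
finger_force: 0.0
```

```bash
cat >> h.py <<'E'
from scipy.spatial.transform import Rotation as Ro
O=np.array([434.2,-70.3]); YAW=.2155; ex=np.array([np.cos(YAW),np.sin(YAW)]); ey=np.array([-ex[1],ex[0]])
def g(p): p=np.asarray(p)[...,:2]-O; return np.stack([p@ex,p@ey],-1)
def st():
    s=get_obs(); R=Ro.from_quat(s['orientation']).as_matrix(); F=s['contact_force'][:2]
    print('t',s['time'],'tcp guide',g(s['tool_pos']).round(1),'z',s['tool_pos'][2].round(1),'F',s['contact_force'].round(1),'Fg',(F@ex).round(1),(F@ey).round(1),'w',s['width'],'tooly.ey',(R[:2,1]@ex).round(3),(R[:2,1]@ey).round(3),'tz',R[:,2].round(3))
    return s
E
python3 - <<'E'
from h import *
st(); f=grab_frame('wrist'); save(f,'w1.png'); np.save('w1.npy',cloud(f))
E
```

```text
t 2.05 tcp guide [ 17.4 296.6] z 238.9 F [ 0.6  1.  -0.3] Fg 0.8 0.8 w 0.3326105002026405 tooly.ey 0.001 1.0 tz [ 0.  0. -1.]
```

View pics/w1.png

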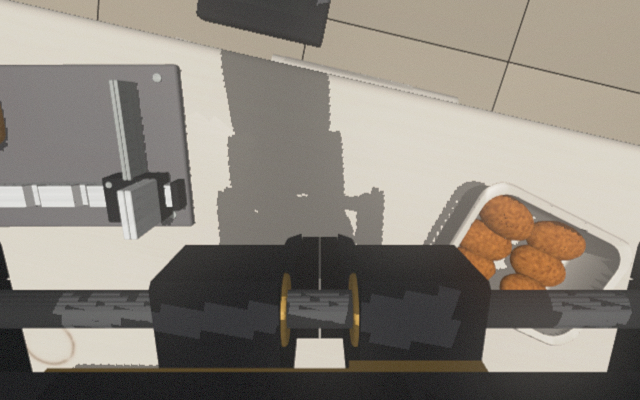

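Run:
```python
from h import *
try: print('t2g',tcp_to_grasp)
except Exception as e: print(e)
W=np.load('w1.npy')[0:260,0:230]; G=g(W); z=W[:,:,2]
m=(abs(G[...,0]-45)<7)&(z>15)&(z<40)
y=G[...,1]
for a in range(-20,120,3):
    k=m&(y>=a)&(y<a+3)
    if k.any(): print(a+1.5,z[k].mean().round(1),k.sum(),end=' | ')
k=(z>90)&(z<102)&(abs(G[...,0]-45)<40); print('\nplate',G[k].min(0),G[k].max(0),k.sum(),z[k].mean())
k=(z>42)&(z<58)&(y<140)&(y>70); print('block/jaw',G[k&(abs(G[...,0]-45)<24)].min(0),G[k].max(0))
im=cv2.imread('pics/w1.png')[175:235,0:200]; cv2.imwrite('pics/c2.png',cv2.resize(im,None,fx=4,fy=4,interpolation=cv2.INTER_CUBIC))
st()
row=cv2.imread('pics/w1.png')[185:206,0:110].mean((0,2)).round(); print(row.astype(int)); print(G[195,0:110:5,1].round(1))
```

```text
t2g 18.700000000000003
-18.5 29.6 42 | -15.5 29.7 32 | -12.5 29.7 40 | -9.5 29.8 37 | -6.5 29.0 49 | -3.5 26.8 69 | -0.5 24.8 45 | 2.5 24.5 37 | 5.5 26.3 10 | 8.5 29.7 11 | 11.5 29.7 42 | 14.5 29.8 41 | 17.5 29.8 40 | 20.5 29.8 37 | 23.5 29.8 41 | 26.5 29.7 39 | 29.5 29.8 45 | 32.5 29.8 38 | 35.5 29.8 39 | 38.5 29.9 35 | 41.5 29.8 39 | 44.5 28.5 62 | 47.5 25.8 60 | 50.5 24.4 39 | 53.5 24.6 26 | 56.5 27.4 14 | 59.5 29.7 25 | 62.5 30.0 46 | 65.5 29.9 38 | 68.5 29.7 38 | 71.5 29.7 41 | 74.5 29.8 36 | 77.5 31.4 2 | 
plate [ 22.47010239 126.9798852 ] [ 66.37818459 140.19512331] 840 95.10750350476411
block/jaw [21.04062683 85.65095676] [ 67.64767938 139.95428231]
t 2.1 tcp guide [ 19.4 292.7] z 238.8 F [ 1.4 -2.2 -1.2] Fg 0.9 -2.5 w 0.6652137764162255 tooly.ey 0.004 1.0 tz [ 0.001 -0.002 -1.   ]
[216 216 216 216 215 215 215 216 216 216 216 216 216 216 216 216 216 216
 216 217 217 214 206 190 171 156 143 141 142 142 143 148 163 179 197 210
 210 196 193 194 197 209 214 215 215 215 216 217 217 217 217 217 217 217
 217 217 217 217 217 217 217 217 218 218 217 217 217 217 217 217 216 205
 187 165 148 141 142 143 142 146 162 182 202 214 211 196 178 175 185 204
 214 214 215 215 214 215 214 215 215 215 215 216 213 192 147 105  79  76
  77  77]
[-31.6 -24.9 -20.1   nan -10.2  -6.   -2.9  -0.4  10.1  14.7  21.2  25.6
  29.9  35.7  41.1  44.3  47.5  52.9  61.5  66.4  70.7  87.6]
```

>>> {"op": "send_rows", "data": {"motion": [{"rot": [0, 0, 0], "slide": [-0.043, -0.196, 0], "grip": 1}, {"rot": [0, 0, 0], "slide": [-0.043, -0.196, 0], "grip": 1}, {"rot": [0, 0, 0], "slide": [-0.043, -0.196, 0.1], "grip": 1}, {"rot": [0, 0, 0], "slide": [-0.043, -0.196, 0.2], "grip": 1}, {"rot": [0, 0, 0], "slide": [0, 0, 0.2], "grip": 1}, {"rot": [0, 0, 0], "slide": [0, 0, 0.2], "grip": 1}, {"rot": [0, 0, 0], "slide": [0, 0, 0.2], "grip": 1}, {"rot": [0, 0, 0], "slide": [0, 0, 0.1], "grip": 1}, {"rot": [0, 0, 0], "slide": [0, 0, 0], "grip": 1}]}}

```text
time: 2.85
tool_pos: [435.4, 115.6, 86.7]
orientation: [-0.107, 0.994, 0.0, -0.003]
contact_force: [-0.5, -0.1, -0.7]
width: 0.4
finger_force: 0.0
```

```bash
python3 -c "
from h import *
st()"
```

```text
t 2.85 tcp guide [ 40.9 181.4] z 86.7 F [-0.5 -0.1 -0.7] Fg -0.5 0.1 w 0.39474842054648546 tooly.ey 0.001 1.0 tz [-0.006  0.    -1.   ]
```

>>> {"op": "send_rows", "data": {"motion": [{"rot": [0, 0, 0], "slide": [-0.025, 0, 0.055], "grip": 1}, {"rot": [0, 0, 0], "slide": [0, 0, 0.055], "grip": 1}, {"rot": [0, 0, 0], "slide": [0, -0.03, 0], "grip": 1}, {"rot": [0, 0, 0], "slide": [0, -0.03, 0], "grip": 1}, {"rot": [0, 0, 0], "slide": [0, -0.03, 0], "grip": 1}, {"rot": [0, 0, 0], "slide": [0, -0.03, 0], "grip": 1}, {"rot": [0, 0, 0], "slide": [0, -0.03, 0], "grip": 1}, {"rot": [0, 0, 0], "slide": [0, 0, 0], "grip": 1}]}}

```text
time: 3.52
tool_pos: [445.9, 93.7, 73.1]
orientation: [-0.107, 0.994, -0.0, 0.0]
contact_force: [-0.2, 1.0, 0.3]
width: 0.4
finger_force: 0.0
```

```bash
python3 -c "
from h import *
st()
f=grab_frame('wrist'); save(f,'w2.png'); W=cloud(f)[:260]; G=g(W); z=W[...,2]
k=(z>88)&(z<102)&(abs(G[...,0]-45)<30)&(G[...,1]<160); print(k.sum(),G[k].min(0),G[k].max(0))
"
```

```text
t 3.5167 tcp guide [ 46.5 157.7] z 73.1 F [-0.2  1.   0.3] Fg 0.0 1.0 w 0.40181643094689284 tooly.ey 0.002 1.0 tz [ 0.001 -0.    -1.   ]
1346 [ 22.07239633 127.09516317] [ 38.44926308 159.91489015]
```

View pics/w2.png

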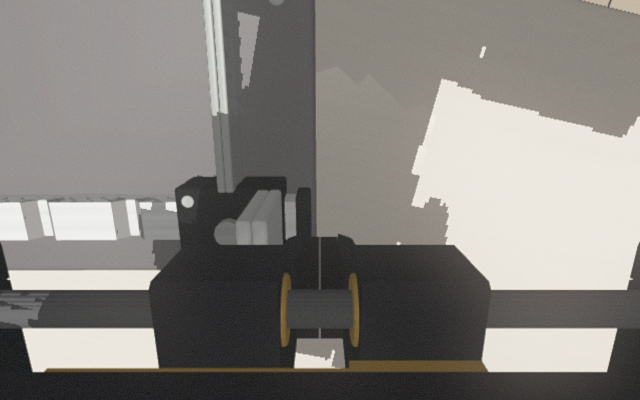

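>>> {"op": "send_rows", "data": {"motion": [{"rot": [0, 0, 0], "slide": [0, -0.02, 0], "grip": 1}, {"rot": [0, 0, 0], "slide": [0, -0.02, 0], "grip": 1}, {"rot": [0, 0, 0], "slide": [0, -0.02, 0], "grip": 1}, {"rot": [0, 0, 0], "slide": [0, -0.02, 0], "grip": 1}, {"rot": [0, 0, 0], "slide": [0, -0.02, 0], "grip": 1}, {"rot": [0, 0, 0], "slide": [0, -0.02, 0], "grip": 1}, {"rot": [0, 0, 0], "slide": [0, -0.02, 0], "grip": 1}, {"rot": [0, 0, 0], "slide": [0, -0.02, 0], "grip": 1}, {"rot": [0, 0, 0], "slide": [0, -0.02, 0], "grip": 1}, {"rot": [0, 0, 0], "slide": [0, -0.02, 0], "grip": 1}]}}

```text
time: 4.4
tool_pos: [451.8, 65.7, 72.9]
orientation: [-0.107, 0.994, 0.001, -0.0]
contact_force: [-0.7, 5.9, 1.4]
width: 0.6
finger_force: 3.0
```

```bash
cat >> h.py <<'E'
def stop(n):
    f=grab_frame('top'); W=cloud(f); G=g(W); z=W[...,2]
    k=(z>40)&(z<60)&(abs(G[...,0]+10)<30)&(G[...,1]>-35)&(G[...,1]<140); k[:,:250]=False
    f2=grab_frame('wrist'); save(f2,n); W=cloud(f2)[:240]; G2=g(W); z2=W[...,2]
    k2=(z2>40)&(z2<56)&(abs(G2[...,0]+10)<30)&(G2[...,1]<140)
    print('jaw y top',np.median(G[k][:,1]),k.sum(),'wrist',np.median(G2[k2][:,1]),np.ptp(G2[k2][:,1]),k2.sum())
E
python3 -c "
from h import *
st();stop('w3.png')
"
```

```text
t 4.4 tcp guide [ 46.3 129. ] z 72.9 F [-0.7  5.9  1.4] Fg 0.6 5.9 w 0.6339762706063959 tooly.ey 0.001 1.0 tz [-0.     0.001 -1.   ]
jaw y top -31.380703183076204 19 wrist 87.01406045546992 8.70586507243135 2783
```

>>> {"op": "send_rows", "data": {"motion": [{"rot": [0, 0, 0], "slide": [0, -0.03, 0], "grip": 1}, {"rot": [0, 0, 0], "slide": [0, -0.03, 0], "grip": 1}, {"rot": [0, 0, 0], "slide": [0, -0.03, 0], "grip": 1}, {"rot": [0, 0, 0], "slide": [0, -0.03, 0], "grip": 1}, {"rot": [0, 0, 0], "slide": [0, -0.03, 0], "grip": 1}, {"rot": [0, 0, 0], "slide": [0, -0.03, 0], "grip": 1}, {"rot": [0, 0, 0], "slide": [0, -0.03, 0], "grip": 1}, {"rot": [0, 0, 0], "slide": [0, -0.02, 0], "grip": 1}, {"rot": [0, 0, 0], "slide": [0, -0.02, 0], "grip": 1}, {"rot": [0, 0, 0], "slide": [0, -0.02, 0], "grip": 1}]}}

```text
time: 5.33
tool_pos: [459.9, 27.9, 72.8]
orientation: [-0.106, 0.994, 0.003, -0.0]
contact_force: [-1.8, 31.6, 8.0]
width: 0.1
finger_force: 15.9
```

```bash
python3 -c "
from h import *
st();stop('w4.png');st()
"
```

```text
t 5.3333 tcp guide [46.1 90.4] z 72.8 F [-1.8 31.6  8. ] Fg 5.0 31.2 w 0.08161086015005911 tooly.ey 0.002 1.0 tz [-0.001  0.005 -1.   ]
jaw y top -31.60492738930476 20 wrist -29.643719535718898 109.59012428652571 8121
t 5.4333 tcp guide [46.2 89.9] z 72.8 F [-0.5 14.   3.9] Fg 2.5 13.8 w 0.33209855680644906 tooly.ey 0.001 1.0 tz [-0.001  0.004 -1.   ]
```

>>> {"op": "send_rows", "data": {"motion": [{"rot": [0, 0, 0], "slide": [0, -0.015, 0], "grip": 1}, {"rot": [0, 0, 0], "slide": [0, -0.015, 0], "grip": 1}, {"rot": [0, 0, 0], "slide": [0, -0.015, 0], "grip": 1}, {"rot": [0, 0, 0], "slide": [0, -0.015, 0], "grip": 1}]}}

```text
time: 5.77
tool_pos: [462.3, 17.3, 72.8]
orientation: [-0.107, 0.994, 0.0, -0.0]
contact_force: [1.5, 5.4, 1.3]
width: 0.3
finger_force: 2.9
```

```bash
sed -i 's/(G2\[...,1\]<140)/(abs(G2[...,1]-get_obs_y()+42)<14)/' h.py; echo "
def get_obs_y(): return g(get_obs()['tool_pos'])[1]" >>h.py; python3 -c "
from h import *
st();stop('w5.png');st()
"
```

```text
t 5.7667 tcp guide [46.2 79.6] z 72.8 F [1.5 5.4 1.3] Fg 2.6 5.0 w 0.26045648767233304 tooly.ey 0.0 1.0 tz [-0.     0.001 -1.   ]
jaw y top -32.14477507474224 21 wrist 37.814941966860985 8.828686538820683 2795
t 5.8667 tcp guide [46.2 78.8] z 72.8 F [-0.2 -0.2  0.4] Fg -0.2 -0.2 w 0.1676186942290059 tooly.ey 0.001 1.0 tz [ 0. -0. -1.]
```

View pics/w5.png

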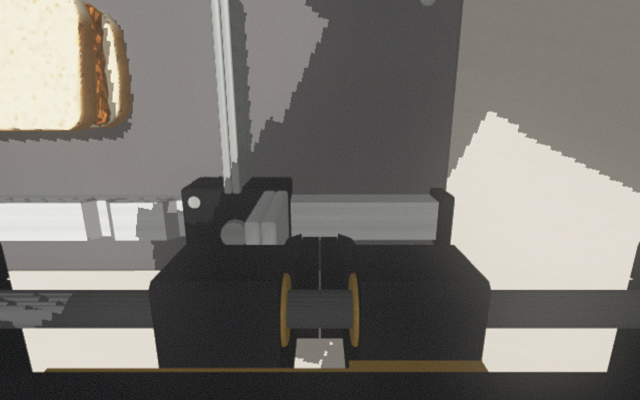

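>>> {"op": "send_rows", "data": {"motion": [{"rot": [0, 0, 0], "slide": [0, -0.02, 0], "grip": 1}, {"rot": [0, 0, 0], "slide": [0, -0.02, 0], "grip": 1}, {"rot": [0, 0, 0], "slide": [0, -0.02, 0], "grip": 1}, {"rot": [0, 0, 0], "slide": [0, -0.02, 0], "grip": 1}, {"rot": [0, 0, 0], "slide": [0, -0.02, 0], "grip": 1}, {"rot": [0, 0, 0], "slide": [0, -0.02, 0], "grip": 1}, {"rot": [0, 0, 0], "slide": [0, -0.02, 0], "grip": 1}, {"rot": [0, 0, 0], "slide": [0, 0, 0], "grip": 1}]}}

```text
time: 6.53
tool_pos: [467.0, -4.2, 72.8]
orientation: [-0.107, 0.994, -0.0, 0.0]
contact_force: [-0.2, 1.0, 0.5]
width: 0.7
finger_force: 0.0
```

```bash
python3 -c "
from h import *
st();stop('w6.png');st()
"
```

```text
t 6.5333 tcp guide [46.2 57.6] z 72.8 F [-0.2  1.   0.5] Fg 0.0 1.0 w 0.712091041103695 tooly.ey 0.001 1.0 tz [ 0. -0. -1.]
jaw y top -31.262499861969605 22 wrist 15.692066840946259 8.501743587555811 2798
t 6.6333 tcp guide [46.2 57.7] z 72.8 F [ 0.9  0.2 -0.5] Fg 0.9 0.0 w 0.4432281460444817 tooly.ey 0.001 1.0 tz [ 0. -0. -1.]
```

>>> {"op": "send_rows", "data": {"motion": [{"rot": [0, 0, 0], "slide": [0, -0.01, 0], "grip": 1}, {"rot": [0, 0, 0], "slide": [0, -0.01, 0], "grip": 1}, {"rot": [0, 0, 0], "slide": [0, -0.01, 0], "grip": 1}, {"rot": [0, 0, 0], "slide": [0, -0.01, 0], "grip": 1}, {"rot": [0, 0, 0], "slide": [0, -0.01, 0], "grip": 1}, {"rot": [0, 0, 0], "slide": [0, -0.01, 0], "grip": 1}, {"rot": [0, 0, 0], "slide": [0, -0.007, 0], "grip": 1}, {"rot": [0, 0, 0], "slide": [0, 0, 0], "grip": 1}]}}

```text
time: 7.3
tool_pos: [469.2, -14.0, 72.8]
orientation: [-0.107, 0.994, -0.0, 0.0]
contact_force: [0.2, -0.0, 0.1]
width: 0.4
finger_force: 0.0
```

```bash
python3 -c "
from h import *
st();stop('w7.png');st()
"
```

```text
t 7.3 tcp guide [46.3 47.5] z 72.8 F [ 0.2 -0.   0.1] Fg 0.2 -0.0 w 0.3664943900477447 tooly.ey 0.001 1.0 tz [ 0.    -0.001 -1.   ]
jaw y top -32.62616776963058 6 wrist 6.036919170082662 8.683909847169803 2788
t 7.4 tcp guide [46.3 47.8] z 72.9 F [ 0.3 -0.6 -1.2] Fg 0.2 -0.7 w 0.2627475760221895 tooly.ey 0.001 1.0 tz [ 0. -0. -1.]
```

>>> {"op": "send_rows", "data": {"motion": [{"rot": [0, 0, 0], "slide": [0, -0.007, 0], "grip": 1}, {"rot": [0, 0, 0], "slide": [0, -0.007, 0], "grip": 1}, {"rot": [0, 0, 0], "slide": [0, -0.006, 0], "grip": 1}, {"rot": [0, 0, 0], "slide": [0, 0, 0], "grip": 1}, {"rot": [0, 0, 0], "slide": [0, 0, 0], "grip": 1}]}}

```text
time: 7.82
tool_pos: [469.7, -16.5, 72.8]
orientation: [-0.107, 0.994, -0.0, 0.0]
contact_force: [-0.0, 0.9, 0.1]
width: 0.3
finger_force: 0.0
```

```bash
python3 -c "
from h import *
st();stop('w8.png');st()
"
```

```text
t 7.8167 tcp guide [46.2 45. ] z 72.8 F [-0.   0.9  0.1] Fg 0.2 0.9 w 0.34786800426215225 tooly.ey 0.001 1.0 tz [ 0. -0. -1.]
jaw y top -32.227105255076076 2 wrist 3.424638356799499 8.776586776401045 2796
t 7.9167 tcp guide [46.2 45. ] z 72.8 F [ 0.2  0.1 -0.4] Fg 0.2 0.0 w 0.29572555458168714 tooly.ey 0.001 1.0 tz [-0. -0. -1.]
```

>>> {"op": "send_rows", "data": {"motion": [{"rot": [0, 0, 0], "slide": [0, 0.05, 0], "grip": 1}, {"rot": [0, 0, 0], "slide": [0, 0.2, 0], "grip": 1}, {"rot": [0, 0, 0], "slide": [0, 0.25, -0.1], "grip": 1}, {"rot": [0, 0, 0], "slide": [0, 0.25, -0.25], "grip": 1}, {"rot": [0, 0, 0], "slide": [0, 0.1, -0.25], "grip": 1}, {"rot": [0, 0, 0], "slide": [0, 0, 0], "grip": 1}, {"rot": [0, 0, 0], "slide": [0, 0, 0], "grip": 1}]}}

```text
time: 8.5
tool_pos: [444.6, 101.3, 156.1]
orientation: [-0.108, 0.994, -0.0, 0.002]
contact_force: [1.0, -0.6, 0.8]
width: 0.3
finger_force: 0.0
```

Run:
```python
from h import *
st()
f=grab_frame('wrist'); save(f,'w9.png'); W=cloud(f)[:240]; G=g(W); z=W[...,2]; y=G[...,1]
j=(z>42)&(z<56)&(abs(G[...,0]+10)<30)&(y<40)&(y>-20); print('jaw',np.median(y[j]),np.ptp(y[j]),z[j].mean())
m=(abs(G[...,0]-45)<7)&(z>15)&(z<40)
for a in range(-75,80,2):
    k=m&(y>=a)&(y<a+2)
    if k.any(): print(a+1,z[k].mean().round(1),k.sum(),end=' | ')
b=(abs(G[...,0]-45)<22)&(z>40)&(z<62)&(y<30)
np.set_printoptions(linewidth=250)
r=np.argwhere(b); print(r.min(0),r.max(0)); r0,c0=r.min(0); r1,c1=r.max(0)
print(z[r0:r1+1:3,c0:c1+1:4].round(0))
cv2.imwrite('pics/c9.png',cv2.resize(cv2.imread('pics/w9.png')[max(r0-40,0):r1+40,max(c0-60,0):c1+60],None,fx=3,fy=3)[:600,:800])
```

```text
t 8.5 tcp guide [ 46.9 165.4] z 156.1 F [ 1.  -0.6  0.8] Fg 0.8 -0.8 w 0.28043422033183285 tooly.ey -0.001 1.0 tz [ 0.004 -0.    -1.   ]
jaw 4.779903732470333 9.916133234299455 48.31642781418303
-74 29.9 41 | -72 29.9 44 | -70 29.9 41 | -68 29.9 48 | -66 29.9 40 | -64 29.7 46 | -62 29.9 39 | -60 29.9 49 | -58 29.8 44 | -56 29.8 39 | -54 29.9 45 | -52 29.4 67 | -50 27.8 77 | -48 25.9 73 | -46 24.8 50 | -44 24.5 44 | -42 24.7 41 | -40 25.6 10 | -38 27.5 12 | -36 29.4 9 | 28 32.5 30 | 30 34.1 121 | 32 29.9 41 | 34 30.0 47 | 36 29.9 44 | 38 29.8 43 | 40 30.0 38 | 42 30.0 50 | 44 28.8 61 | 46 26.9 60 | 48 25.1 54 | 50 24.5 47 | 52 24.4 45 | 54 25.0 33 | 56 26.8 26 | 58 28.7 25 | 60 29.9 40 | 62 30.0 47 | 64 29.9 45 | 66 30.0 41 | 68 29.7 46 | 70 29.9 43 | 72 30.0 47 | 74 30.0 37 | 76 29.9 46 | 78 29.8 47 | 80 29.9 39 | [161  58] [225 142]
[[45. 46. 45. 46. 45. 46. 46. 50. 50. 51. 48. 45. 45. 45. 46. 47. 47. 45. 46. 42. 35. 29.]
 [45. 46. 46. 48. 47. 46. 45. 45. 47. 47. 47. 48. 46. 58. 57. 58. 56. 52. 48. 41. 36. 30.]
 [12. 46. 49. 46. 47. 47. 45. 46. 47. 46. 70. 71. 70. 70. 67. 62. 58. 53
[... 1048 characters left out ...]
. 96. 96. 94. 90. 87. 83. 78. 73. 70. 64. 60. 54. 50. 44. 38.]
 [12. 12. 46. 47. 95. 96. 96. 96. 96. 94. 90. 87. 84. 79. 75. 69. 65. 60. 55. 49. 45. 38.]
 [12. 11. 13. 47. 46. 95. 96. 95. 96. 95. 91. 87. 83. 79. 75. 70. 66. 60. 56. 50. 44. 40.]
 [13. 13. 12. 46. 46. 96. 97. 96. 97. 95. 92. 88. 84. 81. 75. 69. 66. 62. 57. 52. 46. 39.]
 [12. 11. 12. 46. 47. 95. 96. 97. 97. 95. 93. 88. 84. 80. 76. 72. 67. 63. 56. 51. 45. 41.]
 [12. 12. 11. 46. 45. 95. 95. 96. 96. 95. 94. 90. 86. 80. 77. 71. 69. 61. 57. 52. 45. 12.]
 [12. 12. 13. 13. 12. 96. 96. 96. 96. 96. 94. 90. 86. 79. 78. 73. 68. 63. 59. 52. 11. 12.]
 [11. 12. 12. 12. 13. 95. 96. 96. 97. 96. 94. 90. 85. 82. 76. 73. 68. 64. 11. 11. 12. 11.]]
```

View pics/c9.png

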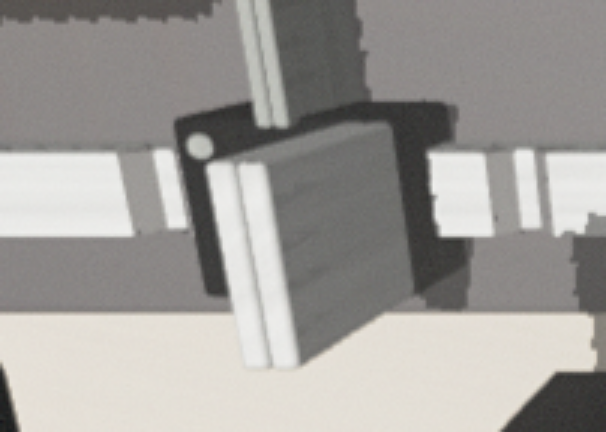

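Run:
```python
from h import *
f=grab_frame('wrist'); W=cloud(f)[:240]; G=g(W); z=W[...,2]; y=G[...,1]; x=G[...,0]
k=(z>93.5)&(z<99)&(abs(x-45)<20)&(y<60); print('plate top y 2..98%',np.percentile(y[k],[2,98]))
k=(z>60)&(z<85)&(abs(x-45)<20)&(y<60); print('rear face',np.percentile(y[k],[10,50,90]))
k=(z>48)&(z<53)&(abs(x+10)<30)&(abs(y)<30); print('jaw top',np.percentile(y[k],[2,98]))
k=(z>25)&(z<44)&(abs(x+10)<30)&(abs(y)<30); print('jaw rear',np.percentile(y[k],[10,50,90]))
out=[]
for n in('top','scene'):
    f=grab_frame(n); W=cloud(f); G=g(W); z=W[...,2]; k=(abs(G[...,0]-45)<30)&(abs(G[...,1]-3)<33)&(z>35)&(z<110)
    r=np.argwhere(k); a,b=r.min(0); c,d=r.max(0); print(n,a,b,c,d)
    k=(np.hypot(G[...,0]-45,G[...,1]-2)<5)&(z>40)&(z<60); print('pin z',z[k].round(1))
    k=(abs(G[...,0]-45)<20)&(G[...,1]<-9)&(G[...,1]>-24)&(z>40)&(z<60); print('block z',np.median(z[k]),k.sum())
    out.append(cv2.resize(f['img'][a-12:a+38,b-20:b+50,::-1],(700,290 if 0 else 300),interpolation=cv2.INTER_CUBIC))
cv2.imwrite('pics/c10.png',np.vstack(out))
```

```text
plate top y 2..98% [18.00275447 29.71928014]
rear face [28.84695913 29.34751399 29.87332342]
jaw top [-29.64577976   6.7246058 ]
jaw rear [-28.48744519   5.9553346    6.74775951]
top 198 350 214 367
pin z [43.8 47.8 46.3 48.  47.4 48.1]
block z 47.14146115504803 51Traceback (most recent call last):
  File "<stdin>", line 10, in <module>
    return umr_minimum(a, axis, None, out, keepdims, initial, where)
ValueError: zero-size array to reduction operation minimum which has no identity
```

Run:
```python
from h import *
W=np.load('top1.npy'); G=g(W); z=W[...,2]
for yc in (110,112,114):
    k=(np.hypot(G[...,0]-45,G[...,1]-yc)<6)&(z>40)&(z<60); print('start pin z',yc,z[k].round(1))
Z=[]
for i in range(6):
    f=grab_frame('top'); W=cloud(f); G=g(W); Z.append(W)
W=np.median(Z,0); G=g(W); z=W[...,2]
k=(abs(G[...,0]-45)<20)&(G[...,1]<16)&(G[...,1]>-26)&(z>40)&(z<62)
print(np.c_[G[k],z[k]].round(0).astype(int).tolist())
k=(z>90)&(z<100)&(abs(G[...,0]-45)<25)&(abs(G[...,1])<50); print('plate',G[k].min(0),G[k].max(0),G[k].mean(0))
m=(abs(G[...,0]-45)<8)&(z>20)&(z<34)
print([(int(a),round(float(z[m&(abs(G[...,1]-a)<1.5)].mean()),1)) for a in list(range(-56,-32,2))+list(range(36,66,2))])
cv2.imwrite('pics/c10.png',cv2.resize(f['img'][185:230,330:390,::-1],(800,600),interpolation=cv2.INTER_CUBIC))
```

```text
start pin z 110 [45.5 47.6 48.6 51.7 53.6 58.5 53.2 52.5 53.5 55.  55.6]
start pin z 112 [55.  45.5 48.6 51.7 53.6 53.2 52.5 53.5 55.6]
start pin z 114 [55.  49.1 48.6 51.7 50.5 53.2 52.5 41.6 54.  55.6]
[[65, -14, 45], [64, -17, 46], [63, -20, 47], [63, -24, 47], [65, 0, 46], [64, -3, 47], [63, -6, 47], [62, -9, 49], [62, -13, 47], [61, -16, 48], [60, -20, 47], [59, -23, 49], [63, 8, 45], [62, 4, 44], [61, 1, 46], [60, -2, 48], [60, -5, 48], [59, -9, 49], [58, -12, 45], [57, -15, 50], [57, -19, 45], [56, -22, 47], [59, 9, 45], [59, 6, 47], [58, 2, 47], [57, -1, 48], [56, -5, 47], [56, -8, 47], [55, -11, 47], [54, -15, 46], [53, -18, 46], [52, -21, 47], [52, -25, 47], [56, 10, 47], [55, 6, 47], [54, 3, 45], [54, 0, 48], [53, -4, 49], [52, -7, 47], [51, -11, 48], [51, -14, 46], [50, -18, 45], [49, -21, 47], [48, -24, 46], [53, 10, 47], [52, 7, 47], [51, 4, 50], [50, 1, 50], [49, -7, 46], [48, -10, 45], [47, -13, 51], [47, -17, 46], [46, -20, 48], [45, -23, 48], [49, 11, 48], [48, 8, 46], [48, 4, 47], [47, 1, 48], [46, -2, 48], [45, -6, 48], [45, -9, 48], [44, -13, 44], [43, -16, 48], 
[... 602 characters left out ...]
, 48], [28, -20, 46], [27, -23, 45], [31, 8, 47], [30, 5, 48], [29, 2, 49], [29, -2, 47], [28, -5, 47], [27, -8, 47], [26, -12, 47], [26, -16, 44], [27, 9, 48], [27, 6, 49], [26, 2, 47], [25, -1, 49]]
plate [23.50804698 16.61235561] [66.20553319 28.23414796] [44.75094756 22.46270104]
[(-56, 31.1), (-54, 30.7), (-52, 30.8), (-50, 27.4), (-48, 25.0), (-46, 24.6), (-44, 24.3), (-42, 25.4), (-40, 28.1), (-38, 29.7), (-36, 29.6), (-34, 30.0), (36, 30.5), (38, 30.4), (40, 30.0), (42, 30.8), (44, 29.2), (46, 26.5), (48, 24.3), (50, 23.9), (52, 24.2), (54, nan), (56, nan), (58, nan), (60, nan), (62, nan), (64, nan)]<stdin>:13: RuntimeWarning: Mean of empty slice.
  ret = ret.dtype.type(ret / rcount)
```

View pics/c10.png

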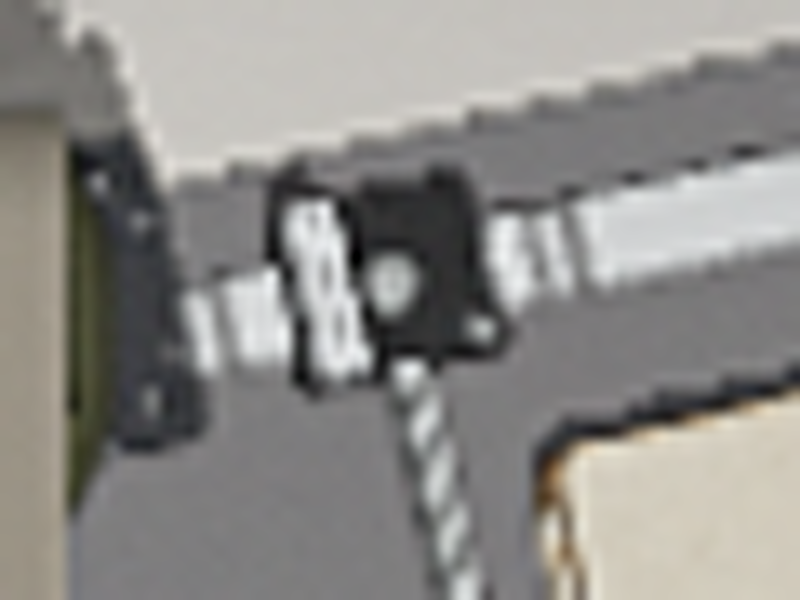

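>>> {"op": "send_rows", "data": {"motion": [{"rot": [0, 0, 0], "slide": [0, -0.1, 0.2], "grip": 1}, {"rot": [0, 0, 0], "slide": [0, -0.15, 0.2], "grip": 1}, {"rot": [0, 0, 0], "slide": [0, -0.15, 0.15], "grip": 1}, {"rot": [0, 0, 0], "slide": [0, -0.15, 0], "grip": 1}, {"rot": [0, 0, 0], "slide": [0, -0.1, 0], "grip": 1}, {"rot": [0, 0, 0], "slide": [0, 0, 0], "grip": 1}, {"rot": [0, 0, 0], "slide": [0, 0, 0], "grip": 1}]}}

```text
time: 9.58
tool_pos: [465.0, 4.8, 72.2]
orientation: [-0.106, 0.994, 0.0, -0.0]
contact_force: [-0.9, -0.4, -0.3]
width: 0.8
finger_force: 0.0
```

```bash
python3 -c "
from h import *
st()
"
```

```text
t 9.5833 tcp guide [46.1 66.8] z 72.2 F [-0.9 -0.4 -0.3] Fg -1.0 -0.2 w 0.8000456248156732 tooly.ey 0.002 1.0 tz [-0.  0. -1.]
```

Go to TCP y = 47, then creep and watch the force.

>>> {"op": "send_rows", "data": {"motion": [{"rot": [0, 0, 0], "slide": [0, -0.04, 0], "grip": 1}, {"rot": [0, 0, 0], "slide": [0, -0.04, 0], "grip": 1}, {"rot": [0, 0, 0], "slide": [0, -0.04, 0], "grip": 1}, {"rot": [0, 0, 0], "slide": [0, -0.013, 0], "grip": 1}, {"rot": [0, 0, 0], "slide": [0, 0, 0], "grip": 1}, {"rot": [0, 0, 0], "slide": [0, 0, 0], "grip": 1}]}}

```text
time: 10.08
tool_pos: [469.2, -14.4, 72.3]
orientation: [-0.107, 0.994, 0.0, -0.0]
contact_force: [0.7, -0.4, 0.6]
width: 0.6
finger_force: 0.0
```

>>> {"op": "send_rows", "data": {"motion": [{"rot": [0, 0, 0], "slide": [0, -0.007, 0], "grip": 1}, {"rot": [0, 0, 0], "slide": [0, -0.006, 0], "grip": 1}]}}

```text
time: 10.25
tool_pos: [469.6, -16.2, 72.3]
orientation: [-0.107, 0.994, 0.0, -0.0]
contact_force: [-0.4, 0.2, 0.8]
width: 0.2
finger_force: 0.0
```

```bash
python3 -c "
from h import *
st();stop('w10.png');st()
"
```

```text
t 10.25 tcp guide [46.2 45.2] z 72.3 F [-0.4  0.2  0.8] Fg -0.4 0.3 w 0.2490713185373209 tooly.ey 0.0 1.0 tz [-0.  0. -1.]
jaw y top -32.205933648302555 3 wrist 3.3665858305924687 8.681084715161308 2806
t 10.35 tcp guide [46.2 45.1] z 72.3 F [-0.2  0.5 -0.1] Fg -0.0 0.5 w 0.17702304636906965 tooly.ey 0.001 1.0 tz [ 0. -0. -1.]
```

>>> {"op": "send_rows", "data": {"motion": [{"rot": [0, 0, 0], "slide": [0, -0.005, 0], "grip": 1}]}}

```text
time: 10.43
tool_pos: [469.8, -17.0, 72.3]
orientation: [-0.107, 0.994, 0.0, -0.0]
contact_force: [-0.1, -0.4, 0.1]
width: 0.7
finger_force: 0.1
```

>>> {"op": "send_rows", "data": {"motion": [{"rot": [0, 0, 0], "slide": [0, -0.005, 0], "grip": 1}]}}

```text
time: 10.52
tool_pos: [470.0, -17.8, 72.3]
orientation: [-0.107, 0.994, 0.0, -0.0]
contact_force: [0.2, 0.5, -0.2]
width: 0.7
finger_force: 0.1
```

```bash
python3 -c "
from h import *
st();stop('w11.png');st()
"
```

```text
t 10.5167 tcp guide [46.2 43.6] z 72.3 F [ 0.2  0.5 -0.2] Fg 0.3 0.4 w 0.6651161355819001 tooly.ey 0.001 1.0 tz [-0.  0. -1.]
jaw y top nan 0 wrist 2.2583236361518386 8.780438988054119 2799
t 10.6167 tcp guide [46.2 43.5] z 72.3 F [-0.7 -0.9 -0. ] Fg -0.9 -0.7 w 0.644898897051692 tooly.ey 0.001 1.0 tz [ 0. -0. -1.]
  return _methods._mean(a, axis=axis, dtype=dtype,
  ret = ret.dtype.type(ret / rcount)
```

>>> {"op": "send_rows", "data": {"motion": [{"rot": [0, 0, 0], "slide": [0, -0.005, 0], "grip": 1}, {"rot": [0, 0, 0], "slide": [0, 0, 0], "grip": 1}]}}

```text
time: 10.78
tool_pos: [470.1, -18.4, 72.3]
orientation: [-0.107, 0.994, 0.0, -0.0]
contact_force: [0.1, 1.7, -0.4]
width: 0.8
finger_force: 0.8
```

```bash
python3 -W ignore -c "
from h import *
st();stop('w12.png');st()
"
```

```text
t 10.7833 tcp guide [46.2 43. ] z 72.3 F [ 0.1  1.7 -0.4] Fg 0.5 1.7 w 0.7564279745699822 tooly.ey 0.001 1.0 tz [-0.  0. -1.]
jaw y top -34.96700758913754 1 wrist 1.9811998733825706 8.964956885673434 2790
t 10.8833 tcp guide [46.2 43. ] z 72.3 F [0.4 2.3 0.5] Fg 0.8 2.1 w 0.6614523465863569 tooly.ey 0.001 1.0 tz [-0.  0. -1.]
```

>>> {"op": "send_rows", "data": {"motion": [{"rot": [0, 0, 0], "slide": [0, 0.05, 0], "grip": 1}, {"rot": [0, 0, 0], "slide": [0, 0.2, 0], "grip": 1}, {"rot": [0, 0, 0], "slide": [0, 0.25, -0.1], "grip": 1}, {"rot": [0, 0, 0], "slide": [0, 0.25, -0.25], "grip": 1}, {"rot": [0, 0, 0], "slide": [0, 0.1, -0.25], "grip": 1}, {"rot": [0, 0, 0], "slide": [0, 0, 0], "grip": 1}, {"rot": [0, 0, 0], "slide": [0, 0, 0], "grip": 1}, {"rot": [0, 0, 0], "slide": [0, 0, 0], "grip": 1}, {"rot": [0, 0, 0], "slide": [0, 0, 0], "grip": 1}]}}

```text
time: 11.63
tool_pos: [444.2, 97.8, 153.1]
orientation: [-0.107, 0.994, 0.0, -0.001]
contact_force: [-0.6, -0.3, -0.5]
width: 0.5
finger_force: 0.0
```

Run:
```python
from h import *
st()
f=grab_frame('wrist'); W=cloud(f)[:240]; G=g(W); z=W[...,2]; y=G[...,1]; x=G[...,0]
k=(z>60)&(z<85)&(abs(x-45)<20)&(y<60); print('rear face',np.percentile(y[k],[10,50,90]))
k=(z>93.5)&(z<99)&(abs(x-45)<20)&(y<60); print('plate top',np.percentile(y[k],[2,98]))
W=np.median([cloud(grab_frame('top')) for i in range(6)],0); G=g(W); z=W[...,2]
k=(np.hypot(G[...,0]-45,G[...,1])<5)&(z>40)&(z<60); print('pin z',z[k].mean(),k.sum())
k=(z>90)&(z<100)&(abs(G[...,0]-45)<25)&(abs(G[...,1])<50); print('plate',G[k].mean(0)+[0,6])
```

```text
t 11.6333 tcp guide [ 45.7 162. ] z 153.1 F [-0.6 -0.3 -0.5] Fg -0.6 -0.2 w 0.4729218955591176 tooly.ey 0.002 1.0 tz [-0.002 -0.    -1.   ]
rear face [27.46233067 27.96875108 28.44960181]
plate top [16.68312602 28.35668131]
pin z 46.613680792821754 4
plate [44.67186811 27.45364685]
```

```bash
python3 -c "
from cell import *
print(job_done())"
```

```text
the job is handed in; nothing more can be done
None
```

I pushed the stop past the first notch and into the middle one and handed the job in. The last camera check put it within about 1 mm of the notch centre with the pin head flush, and the hand is clear. `job_done()` returned no verdict.

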